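# Unbolt the stitching tray and hold it up level over its bench box

## Robot

A 6-joint arm with a two-finger parallel gripper is mounted at the origin on a cart in front of the work surface, level with it; the furniture and walls round the work are solid. World frame = base frame: x ahead of the robot, y to its left, z up, the work surface at z = 0. Lengths are in m, angles in rad, forces in N, time in s.
With the tool pointing down it reaches from about 0.325 to 0.85 m from the base axis. Payload 15.5 kg.
Tool frame: the origin (TCP) lies at the very end of the fingers, on their centre line; the grasp point (between the pads) lies 19 mm behind it; z points along the fingers, y is the line along which they close (so a half turn about z gives the same grasp; the last joint's range is limited). The gripper opens to 91 mm and grips with 3 to 60 N. Pads are 32 mm wide; open, the fingers measure 118 mm over their backs; the gripper's body (76 mm by 178 mm) begins 60 mm behind the grasp point.
Start: joints at [-1.298, 0.494, 1.345, -0, 1.302, -0.096], TCP at [0.225, -0.583, 0.214] pointing down, gripper open.
Joint ranges: [-2.91, 2.91], [-0.82, 2.16], [0.22, 2.67], [-1.22, 4.37], [0.12, 2.79], [-3.08, 3.08]. Speed limits (rad/s): [1.89, 1.89, 2.57, 3.01, 3.01, 3.01].

## Interface

Orientations are given as a unit quaternion [x, y, z, w].
In Python, from bench import arm, cams, job gives the robot as it stands.
- The arm moves only by the tool send_rows, never from a script. Its argument "moves" is a list of rows, each an object of numbers: "dx", "dy", "dz": the shift along the tool's x, y, z in mm; "rx", "ry", "rz": the turn, a rotation vector about the tool's x, y, z in degrees. In form: [{"dx": .., "dy": .., "dz": .., "rx": .., "ry": .., "rz": ..}, ...]. A call has exactly 5 rows; each row is the pose to reach, as a shift and turn from the pose commanded when the call began, along the tool's axes at that moment; what a row does not reach only later rows make up. A row lasts 1/8 s, in which the tool goes at most 62.5 mm and 10.7 degrees, less where a joint would pass 70% of its speed; a pose out of reach is approached as far as the arm can. A call with a gripper value outside its range is refused whole. "jaw" is the closure, from -1 (fully open) to 1 (shut), set as the call begins (left out, the last holds). The fingers move at their own pace and stop on an object; "newtons" is the grip in N (left out, the last holds). Time passes only in rows, so rows that repeat a pose let the fingers close, or fill a call up. It gives the time, the measured TCP pose, the force, the opening and the grip force at its end, in the units of the state.
- arm.get_state(): the state, without advancing time (a new reading comes with each control period).
- cams.get_image(name): name is "side" or "top"; returns a dict with "img" (400x640x3 uint8, red, green, blue), "camera_matrix" (3x3 intrinsics, pixels), "k1" (the pictures are not rectified: a ray, as slopes to the right and down, at radius r is drawn at 1 + k1 r^2 times it, then the intrinsics apply), "extrinsics" (4x4, takes a point from world to camera coordinates). Camera axes: x right, y up, looking along -z (the intrinsics and any distortion apply to the point x, -y, -z); pixel columns grow to the right and rows downward; lengths in m; the calibration is good to about 2 mm. A picture is of the moment at which its call begins. There is no depth.
- job.job_done(): hands the job in; it is judged then, once.
The state is a dict: "clock": time; "joints": joint angles; "qd": joint speeds; "joint_efforts": joint torques, N m; "ee_pos": TCP position; "orientation": TCP orientation; "force": force on the tool from outside, world axes, zero at the start; "wrist_torque": the same for the moment, N m; "width": finger opening in m; "grip_force": force on a finger pad.
Only numpy, scipy, OpenCV 4.12 (cv2) and the standard library are available. Lean on these libraries where they do the work, as an engineer would, in place of code of your own. Each camera call takes 0.05 s, during which the arm holds its last target. There are 200 camera calls.

## Task

Draw the bolt on the front rail of the wooden bench box all the way back, then take the stitching tray by its handle bar, lift it straight up out of the box and keep holding it, level and still, above the box with its bottom about 10 cm clear of the rim, so that I can reach the awls in the compartment underneath. Keep the tray level all the way so that the spools stay standing and the wax stays in, and leave the other things on the bench where they are. The program finishes while the robot is still holding the tray in the air; do not put it down or let go.

Things in the scene. Friction and masses are not known exactly. Their poses are not given: they have to be found in the camera images.
- bench_box: Open wooden box fixed to the bench, 246 mm long (its y), with a 38 mm deep front rail on its -x side, towards the robot. Origin: bench height, under the centre of its 126 (x) x 226 mm opening; z up. Rim and rail top 60 mm above the bench. The tray sits inside on ledges 45 mm up, about 3 mm clear of the walls all round; two awls lie fixed below it.
- bolt (a joint): Steel barrel bolt sliding along the front rail, towards the box's +y as the value grows: 0 = home in its keeper, 0.055 m = fully back at its stop. It lies over a steel tab on the tray's front wall and so locks the tray down; the tab is free from 0.046 on. Starts between 0 and 0.008. Friction about 2 N, no spring: it stays where it is left.
- bolt_knob (a point): On the axis of the bolt's upright steel knob, 13 mm in diameter, straight from 14 mm below to 8 mm above this point, top 14 mm above. It is 106 mm above the bench, at x -83 mm, y 45 mm + bolt value in the box's frame. Brackets up to 79 mm high stand 8 mm and 4 mm past the home and open ends of its stroke; the tray's front wall, 79 mm high, is 23 mm from the knob's axis.
- tray: Lift-out wooden tray, 120 (x) x 220 mm (y), walls 34 mm high, 5 mm floor, gable ends 44 mm wide and 114 mm high that carry the handle bar. 0.35 to 0.55 kg. Origin: centre of its underside, z up, y along its length; seated 45 mm above the bench. Two spools and a wax block stand loose in a row along y below the handle, the tallest up to 57 mm above the underside.
- tray_handle: Hardwood handle bar of the tray, fixed to it: 18 mm wide (tray x), 24 mm high, 206 mm long along the tray's y between the gables. Origin: the bar's centre, 92 mm above the tray's underside and above the tray's middle.
- spool_linen: Spool of light linen thread standing in the tray, 40 mm in diameter, 52 mm high, 0.05 kg. Origin: centre of its underside, z along its axis.
- spool_brown: Spool of brown thread standing in the tray, 36 mm in diameter, 46 mm high. Origin: centre of its underside, z along its axis.
- wax: Block of beeswax lying in the tray, 32 x 48 x 22 mm. Origin: centre of its underside.
- glue_tin: Bystander, loose: round tin, 68 mm in diameter, 75 mm high, behind the box. Origin: centre of its underside.
- whetstone: Bystander, loose: two-layer oilstone, 42 x 110 x 18 mm, right of the box. Origin: centre of its underside.
- edge_tool: Bystander, loose: small wooden-handled tool, 25 x 160 x 27 mm, right of the box. Origin: centre of its underside.
Things that resemble listed ones, but are neither listed nor needed, are in the scene too. What is shaped like the spool_brown but turquoise is not meant.

How it is judged:
By the outcome, as a careful person would: the job done as asked, in the order asked, and still so for the second after the job is handed in, while the arm keeps its last pose, push and grip.
It also fails if it takes over 48 s, if anything falls off the work surface, if the arm or the gripper's body presses on something with over 40 N, if the wrist force passes 120 N, or if a joint passes its speed limit or range.

## Working session

There is one attempt and no reset: what is moved stays moved. The work goes in short steps, Python scripts to look and compute and a tool call to move; the robot and the scene stay as the last step left them, time stands still between calls to the robot, and variables do not carry over. Pictures are saved under pics/ and viewed, at most 10 in all, crops included, and the job is handed in when it is done.

Besides the shell and the picture viewer there is one more tool, called after "Request:" as a command line: name --argument value ..., lists and objects as JSON in quotes. send_rows: Moves the arm, as the interface text tells. Its arguments: {"type":"object","properties":{"moves":{"type":"array","items":{"type":"object","properties":{"dx":{"type":"number"},"dy":{"type":"number"},"dz":{"type":"number"},"rx":{"type":"number"},"ry":{"type":"number"},"rz":{"type":"number"}}}},"jaw":{"type":"number"},"newtons":{"type":"number"}},"required":["moves"]}

```bash
mkdir -p pics; cat > h.py <<'E'
import numpy as np, cv2, pickle
from bench import arm, cams, job
def snap(n,f):
    d=cams.get_image(n); cv2.imwrite('pics/'+f+'.png',cv2.cvtColor(d['img'],cv2.COLOR_RGB2BGR)); pickle.dump({k:d[k] for k in d},open('pics/'+f+'.pkl','wb')); return d
def load(f): return pickle.load(open('pics/'+f+'.pkl','rb'))
def ray(d,u,v):
    K=np.array(d['camera_matrix']);E=np.array(d['extrinsics']);k=d['k1']
    p=cv2.undistortPoints(np.array([[[u,v]]],float),K,np.array([k,0,0,0.]))[0,0]
    r=E[:3,:3].T@np.array([p[0],-p[1],-1]); return -E[:3,:3].T@E[:3,3],r
def at(d,u,v,z):
    o,r=ray(d,u,v); return o+r*(z-o[2])/r[2]
def proj(d,P):
    K=np.array(d['camera_matrix']);E=np.array(d['extrinsics'])
    c=(E[:3,:3]@np.atleast_2d(P).T).T+E[:3,3]; s=np.c_[c[:,0],-c[:,1]]/(-c[:,2:3]); s=s*(1+d['k1']*(s**2).sum(1,keepdims=True))
    return s@np.array([[K[0,0],0],[0,K[1,1]]])+K[:2,2]
E
python3 - <<'E'
from h import *
for n in ('top','side'):
    d=snap(n,n+'0'); E=np.array(d['extrinsics']); print(n,d['k1'],-E[:3,:3].T@E[:3,3],E[:3,:3].round(2).tolist(),np.array(d['camera_matrix']).tolist())
print(arm.get_state())
a=cv2.imread('pics/top0.png');
E
```

```text
top -0.008019405004309895 [0.49893081 0.00281445 0.94499792] [[-0.0, -1.0, -0.01], [0.99, -0.0, 0.11], [-0.11, -0.01, 0.99]] [[374.8201968592749, 0.0, 316.88419771088115], [0.0, 374.8201968592749, 199.6676020713209], [0.0, 0.0, 1.0]]
side 0.014652608608445696 [ 0.51123544 -0.7970685   0.5491919 ] [[1.0, -0.09, -0.01], [0.05, 0.47, 0.88], [-0.07, -0.88, 0.48]] [[377.9429163884425, 0.0, 320.0439138127382], [0.0, 377.9429163884425, 200.1536391372902], [0.0, 0.0, 1.0]]
{'clock': 0.1, 'joints': array([-1.29850999e+00,  4.94130569e-01,  1.34601533e+00, -3.03551125e-07,
        1.30247300e+00, -9.54893069e-02]), 'qd': array([ 0.00122331, -0.00320113, -0.00151014,  0.00173934,  0.00023455,
        0.00112516]), 'joint_efforts': array([-2.91612223e-04, -8.80245066e+01, -3.82545483e+01,  7.08095077e-02,
        4.82468912e-02, -2.85851087e-05]), 'ee_pos': array([ 0.22464002, -0.5829085 ,  0.2134102 ]), 'orientation': array([ 9.83140087e-01,  1.82853236e-01, -4.54459218e-05, -5.11105523e-04]), 'force': array([-0.27661543,  0.00454929,  0.51291307]), 'wrist_torque': array([0.02687127, 0.01713039, 0.00389613]), 'grip_force': 0.0, 'width': 0.0911441120426416}
```

View pics/top0.png

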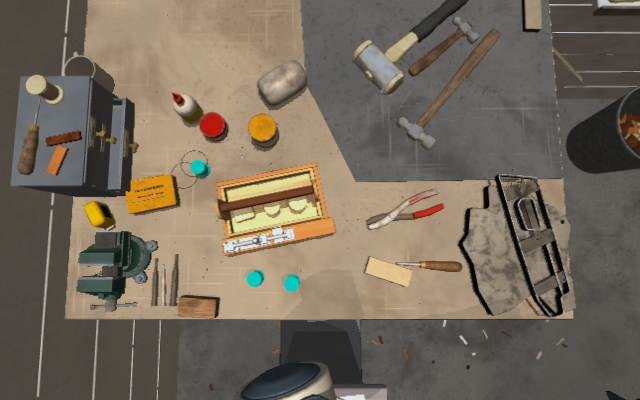

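View pics/side0.png

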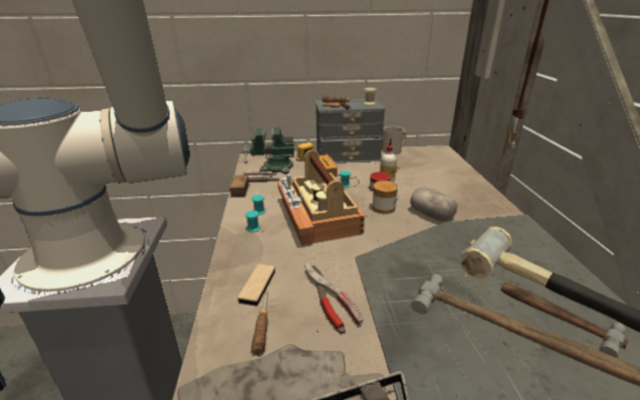

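The top view shows the box at about (275,208), its front rail with the steel bolt at about (258,240), and the bar from (222,208) to (312,190). The turquoise spools at (255,278), (291,283) and (199,168) are decoys. I'll check this in a close crop.

```bash
python3 - <<'E'
import cv2,numpy as np
a=cv2.imread('pics/top0.png')[155:265,205:345]; b=cv2.imread('pics/side0.png')[140:250,265:375]
A=cv2.resize(a,None,fx=3.2,fy=3.2,interpolation=2*1);B=cv2.resize(b,None,fx=3.2,fy=3.2,interpolation=2)
cv2.imwrite('pics/crop.png',np.hstack([A,B]));print(A.shape)
E
```

```text
(352, 448, 3)
```

View pics/crop.png

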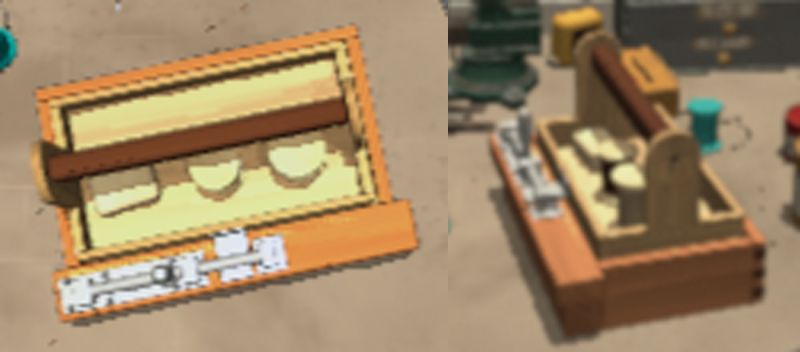

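```bash
cat > fit.py <<'E'
from h import *
from scipy.optimize import least_squares
t=load('top0');s=load('side0')
T=[((36,90),(73,123,60)),((357,27),(73,-123,60)),((48,155),(9,103,149)),((345,97),(9,-103,149)),((168,271),'k')]
S=[((765,240),(73,-123,60)),((522,112),'k')]
def w(p,P):
    if P=='k': P=(-83,45+p[3]*1e3,120)
    c,n=np.cos(p[2]),np.sin(p[2]);x,y,z=np.array(P)/1e3
    return [p[0]+c*x-n*y,p[1]+n*x+c*y,z]
def f(p):
    r=[]
    for L,d,o in((T,t,(0,205,155)),(S,s,(448,265,140))):
        for q,P in L: r+=list(proj(d,w(p,P))[0]-[o[1]+(q[0]-o[0])/3.2,o[2]+q[1]/3.2])
    return np.array(r)
if __name__=='__main__':
    r=least_squares(f,[.5,.1,.2,.004],loss='soft_l1');print(r.x,f(r.x).reshape(-1,2).round(1).tolist())
    p=r.x
    print('knob',w(p,'k'),'bar',w(p,(0,0,137)))
    np.save('p.npy',p)
    a=cv2.imread('pics/top0.png')[155:265,205:345]; b=cv2.imread('pics/side0.png')[140:250,265:375]
    def dr(im,d,o,F=4):
        im=cv2.resize(im,None,fx=F,fy=F,interpolation=2)
        def pl(Ps,c):
            q=((proj(d,[w(p,P) for P in Ps])-o+.5)*F).round().astype(int); cv2.polylines(im,[q],True,c,1)
        rect=lambda a,b,c,e,z:[(a,c,z),(b,c,z),(b,e,z),(a,e,z)]
        pl(rect(-101,73,-123,123,60),(255,0,0));pl(rect(-60,60,-110,110,79),(0,0,255));pl(rect(-9,9,-103,103,149),(0,255,0))
        k=45+p[3]*1e3; pl([(-83,k,92),(-83,k,120)],(255,0,255)); return im
    cv2.imwrite('pics/ov.png',np.hstack([dr(a,t,(205,155),3.2),dr(b,s,(265,140),3.2)]))
E
python3 fit.py
```

```text
[ 0.59239044  0.11447801  0.19437016 -0.00456685] [[-0.2, -0.1], [0.3, -0.3], [-1.2, 0.2], [0.4, -0.3], [-0.1, 0.7], [-0.1, 0.7], [0.4, 0.6]]
knob [np.float64(0.5031437620304412), np.float64(0.13811845003046105), np.float64(0.12)] bar [np.float64(0.5923904382595673), np.float64(0.11447800725257552), np.float64(0.137)]
```

View pics/ov.png

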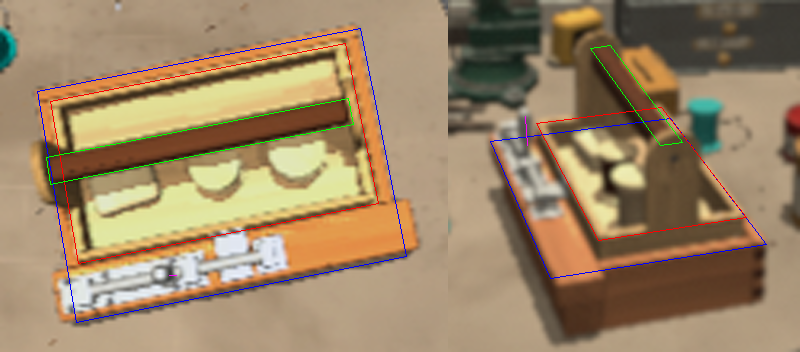

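Blue, red and green outlines (rim, tray and bar) match both views. The knob top is at about (168,273) in the top crop and (522,112) in the side crop. Next I'll hover over the knob.

```bash
cat > rel.py <<'E'
from h import *; import sys
from scipy.spatial.transform import Rotation as R
def rel(P,yaw):
    s=arm.get_state(); R0=R.from_quat(s['orientation'])
    d=R0.inv().apply(np.array(P)-s['ee_pos'])*1e3
    Rt=R.from_matrix(np.array([[np.cos(yaw),np.sin(yaw),0],[np.sin(yaw),-np.cos(yaw),0],[0,0,-1]]))
    print('d',d.round(1),'rot',np.degrees((R0.inv()*Rt).as_rotvec()).round(2),'F',s['force'].round(1),'pos',s['ee_pos'].round(4),'w',s['width'],'t',s['clock'])
if __name__=='__main__': rel([float(v) for v in sys.argv[1:4]],float(sys.argv[4]))
E
python3 rel.py .503 .138 .17 .194
```

```text
d [ 518.9 -572.6   44. ] rot [-0.06 -0.    9.96] F [-0.3  0.   0.5] pos [ 0.2246 -0.5829  0.2134] w 0.0911441120426416 t 0.1
```

Request:
send_rows --moves '[{"dx": 20,"dy": -22,"rz": 2},{"dx": 58,"dy": -64,"rz": 4},{"dx": 98,"dy": -108,"rz": 6},{"dx": 138,"dy": -152,"rz": 8},{"dx": 178,"dy": -196,"rz": 10}]' --jaw -1

```text
invalid input at $.moves[0]: expected keys dx, dy, dz, rx, ry, rz
```

```bash
python3 rel.py .503 .138 .17 .194
```

```text
d [ 518.9 -572.6   44. ] rot [-0.06 -0.    9.96] F [-0.3  0.   0.5] pos [ 0.2246 -0.5829  0.2134] w 0.0911441120426416 t 0.1
```

Request:
send_rows --moves '[{"dx": 20,"dy": -22,"dz": 0,"rx": 0,"ry": 0,"rz": 2},{"dx": 58,"dy": -64,"dz": 0,"rx": 0,"ry": 0,"rz": 4},{"dx": 98,"dy": -108,"dz": 0,"rx": 0,"ry": 0,"rz": 6},{"dx": 138,"dy": -152,"dz": 0,"rx": 0,"ry": 0,"rz": 8},{"dx": 178,"dy": -196,"dz": 0,"rx": 0,"ry": 0,"rz": 10}]' --jaw -1

```text
clock: 0.72
ee_pos: [0.3206, -0.3345, 0.2138]
orientation: [0.995, 0.096, -0.0, -0.0]
force: [1.2, 0.0, -0.0]
width: 0.0913
grip_force: 0.0
```

```bash
python3 rel.py .503 .138 .17 .194
```

```text
d [ 269.1 -429.    43.9] rot [-0.01 -0.   -0.13] F [ 1.2  0.  -0. ] pos [ 0.3206 -0.3345  0.2138] w 0.09128569504405538 t 0.725
```

Request:
send_rows --moves '[{"dx": 27,"dy": -43,"dz": 0,"rx": 0,"ry": 0,"rz": 0},{"dx": 54,"dy": -86,"dz": 0,"rx": 0,"ry": 0,"rz": 0},{"dx": 81,"dy": -129,"dz": 0,"rx": 0,"ry": 0,"rz": 0},{"dx": 108,"dy": -172,"dz": 0,"rx": 0,"ry": 0,"rz": 0},{"dx": 135,"dy": -215,"dz": 0,"rx": 0,"ry": 0,"rz": 0}]'

```text
clock: 1.35
ee_pos: [0.4119, -0.0978, 0.2139]
orientation: [0.995, 0.096, 0.0, 0.0]
force: [0.4, -0.8, 0.6]
width: 0.0913
grip_force: 0.0
```

Request:
send_rows --moves '[{"dx": 30,"dy": -48,"dz": 0,"rx": 0,"ry": 0,"rz": 0},{"dx": 60,"dy": -96,"dz": 5,"rx": 0,"ry": 0,"rz": 0},{"dx": 90,"dy": -144,"dz": 15,"rx": 0,"ry": 0,"rz": 0},{"dx": 115,"dy": -186,"dz": 25,"rx": 0,"ry": 0,"rz": 0},{"dx": 129,"dy": -210,"dz": 30,"rx": 0,"ry": 0,"rz": 0}]'

```text
clock: 1.98
ee_pos: [0.4979, 0.1337, 0.1831]
orientation: [0.995, 0.097, -0.0, -0.0]
force: [0.6, -1.2, -0.1]
width: 0.0909
grip_force: 0.0
```

```bash
python3 rel.py .503 .138 .087 .194; python3 - <<'E'
from h import *
a=snap('top','top1')['img'];b=snap('side','side1')['img']
s=arm.get_state();print(s['ee_pos'],s['joints'].round(2))
c=np.hstack([cv2.resize(x,(400,400),interpolation=2) for x in (a[180:280,190:290],b[110:210,250:350])])
cv2.imwrite('pics/c1.png',c[...,::-1])
E
```

```text
d [ 5.9 -3.2 96.1] rot [-0.01  0.05  0.06] F [ 0.6 -1.2 -0.1] pos [0.4979 0.1337 0.1831] w 0.09093868634177145 t 1.975
[0.49805443 0.13374945 0.18308099] [0.15 0.38 1.65 0.   1.11 1.52]
```

View pics/c1.png

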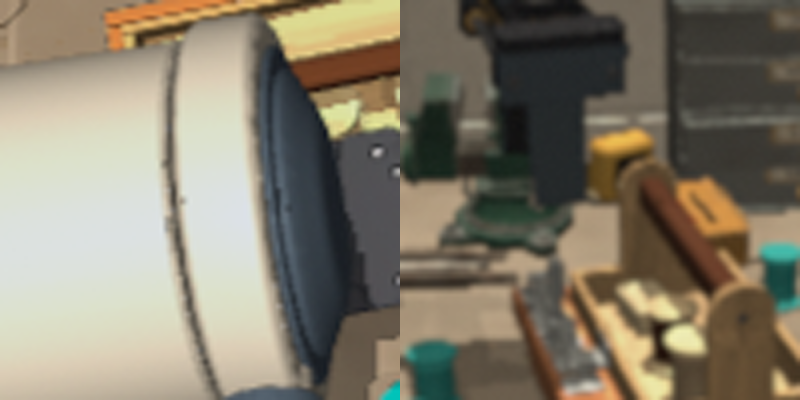

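The top view is blocked by the arm. The side view shows the open fingers at crop (500–590,100–200), directly above the knob at about (557,275). I'll descend.

Request:
send_rows --moves '[{"dx": 6,"dy": -3,"dz": 20,"rx": 0,"ry": 0,"rz": 0},{"dx": 6,"dy": -3,"dz": 45,"rx": 0,"ry": 0,"rz": 0},{"dx": 6,"dy": -3,"dz": 70,"rx": 0,"ry": 0,"rz": 0},{"dx": 6,"dy": -3,"dz": 86,"rx": 0,"ry": 0,"rz": 0},{"dx": 6,"dy": -3,"dz": 94,"rx": 0,"ry": 0,"rz": 0}]'

```text
clock: 2.7
ee_pos: [0.5026, 0.1349, 0.0892]
orientation: [0.995, 0.096, -0.001, 0.0]
force: [0.0, 0.1, 0.4]
width: 0.0914
grip_force: 0.0
```

Request:
send_rows --moves '[{"dx": 0,"dy": 0,"dz": 0,"rx": 0,"ry": 0,"rz": 0},{"dx": 0,"dy": 0,"dz": 0,"rx": 0,"ry": 0,"rz": 0},{"dx": 0,"dy": 0,"dz": 0,"rx": 0,"ry": 0,"rz": 0},{"dx": 0,"dy": 0,"dz": 0,"rx": 0,"ry": 0,"rz": 0},{"dx": 0,"dy": 0,"dz": 0,"rx": 0,"ry": 0,"rz": 0}]' --jaw 1 --newtons 15

```text
clock: 3.32
ee_pos: [0.5032, 0.1356, 0.0901]
orientation: [0.995, 0.097, 0.0, -0.0]
force: [-0.1, -0.6, 0.5]
width: 0.0439
grip_force: 0.0
```

Request:
send_rows --moves '[{"dx": 0,"dy": 0,"dz": 0,"rx": 0,"ry": 0,"rz": 0},{"dx": 0,"dy": 0,"dz": 0,"rx": 0,"ry": 0,"rz": 0},{"dx": 0,"dy": 0,"dz": 0,"rx": 0,"ry": 0,"rz": 0},{"dx": 0,"dy": 0,"dz": 0,"rx": 0,"ry": 0,"rz": 0},{"dx": 0,"dy": 0,"dz": 0,"rx": 0,"ry": 0,"rz": 0}]'

```text
clock: 3.95
ee_pos: [0.5025, 0.1382, 0.09]
orientation: [0.995, 0.096, -0.0, -0.002]
force: [-4.9, 29.4, 1.7]
width: 0.0217
grip_force: 15.0
```

Request:
send_rows --moves '[{"dx": 0,"dy": -3,"dz": 0,"rx": 0,"ry": 0,"rz": 0},{"dx": 0,"dy": -6,"dz": 0,"rx": 0,"ry": 0,"rz": 0},{"dx": 0,"dy": -7,"dz": 0,"rx": 0,"ry": 0,"rz": 0},{"dx": 0,"dy": -7,"dz": 0,"rx": 0,"ry": 0,"rz": 0},{"dx": 0,"dy": -7,"dz": 0,"rx": 0,"ry": 0,"rz": 0}]'

```text
clock: 4.58
ee_pos: [0.5016, 0.1434, 0.09]
orientation: [0.995, 0.096, 0.0, -0.001]
force: [-2.3, 9.8, 0.8]
width: 0.0124
grip_force: 15.0
```

Request:
send_rows --moves '[{"dx": 0,"dy": -6,"dz": 0,"rx": 0,"ry": 0,"rz": 0},{"dx": 0,"dy": -16,"dz": 0,"rx": 0,"ry": 0,"rz": 0},{"dx": 0,"dy": -28,"dz": 0,"rx": 0,"ry": 0,"rz": 0},{"dx": 0,"dy": -38,"dz": 0,"rx": 0,"ry": 0,"rz": 0},{"dx": 0,"dy": -45,"dz": 0,"rx": 0,"ry": 0,"rz": 0}]'

```text
clock: 5.2
ee_pos: [0.4926, 0.1874, 0.0899]
orientation: [0.995, 0.097, -0.0, 0.0]
force: [-3.5, -3.3, 2.8]
width: 0.012
grip_force: 15.0
```

Request:
send_rows --moves '[{"dx": 0,"dy": -2,"dz": 0,"rx": 0,"ry": 0,"rz": 0},{"dx": 0,"dy": -4,"dz": 0,"rx": 0,"ry": 0,"rz": 0},{"dx": 0,"dy": -6,"dz": 0,"rx": 0,"ry": 0,"rz": 0},{"dx": 0,"dy": -8,"dz": 0,"rx": 0,"ry": 0,"rz": 0},{"dx": 0,"dy": -8,"dz": 0,"rx": 0,"ry": 0,"rz": 0}]'

```text
clock: 5.82
ee_pos: [0.4913, 0.1944, 0.0899]
orientation: [0.995, 0.096, -0.0, -0.0]
force: [-5.0, -0.9, 4.7]
width: 0.0121
grip_force: 15.0
```

Request:
send_rows --moves '[{"dx": 0,"dy": -1,"dz": 0,"rx": 0,"ry": 0,"rz": 0},{"dx": 0,"dy": -2,"dz": 0,"rx": 0,"ry": 0,"rz": 0},{"dx": 0,"dy": -3,"dz": 0,"rx": 0,"ry": 0,"rz": 0},{"dx": 0,"dy": -4,"dz": 0,"rx": 0,"ry": 0,"rz": 0},{"dx": 0,"dy": -4,"dz": 0,"rx": 0,"ry": 0,"rz": 0}]'

```text
clock: 6.45
ee_pos: [0.4906, 0.1976, 0.0898]
orientation: [0.995, 0.096, -0.0, 0.0]
force: [-3.6, -9.1, 5.1]
width: 0.0122
grip_force: 15.0
```

Request:
send_rows --moves '[{"dx": 0,"dy": -1,"dz": 0,"rx": 0,"ry": 0,"rz": 0},{"dx": 0,"dy": -2,"dz": 0,"rx": 0,"ry": 0,"rz": 0},{"dx": 0,"dy": -2,"dz": 0,"rx": 0,"ry": 0,"rz": 0},{"dx": 0,"dy": -2,"dz": 0,"rx": 0,"ry": 0,"rz": 0},{"dx": 0,"dy": -2,"dz": 0,"rx": 0,"ry": 0,"rz": 0}]'

```text
clock: 7.08
ee_pos: [0.4905, 0.198, 0.0898]
orientation: [0.995, 0.097, -0.0, 0.002]
force: [0.7, -25.1, 3.3]
width: 0.0122
grip_force: 15.0
```

At the stop: 25 N reaction after 55 mm of travel. I'll release and rise.

Request:
send_rows --moves '[{"dx": 0,"dy": 2,"dz": 0,"rx": 0,"ry": 0,"rz": 0},{"dx": 0,"dy": 2,"dz": 0,"rx": 0,"ry": 0,"rz": 0},{"dx": 0,"dy": 2,"dz": 0,"rx": 0,"ry": 0,"rz": 0},{"dx": 0,"dy": 2,"dz": 0,"rx": 0,"ry": 0,"rz": 0},{"dx": 0,"dy": 2,"dz": 0,"rx": 0,"ry": 0,"rz": 0}]' --jaw -1

```text
clock: 7.7
ee_pos: [0.4908, 0.1985, 0.0899]
orientation: [0.995, 0.097, 0.0, -0.0]
force: [-1.0, -0.1, 0.6]
width: 0.0599
grip_force: 0.0
```

Request:
send_rows --moves '[{"dx": 0,"dy": 0,"dz": -10,"rx": 0,"ry": 0,"rz": 0},{"dx": 0,"dy": 0,"dz": -30,"rx": 0,"ry": 0,"rz": 0},{"dx": 0,"dy": 0,"dz": -60,"rx": 0,"ry": 0,"rz": 0},{"dx": 0,"dy": 0,"dz": -90,"rx": 0,"ry": 0,"rz": 0},{"dx": 0,"dy": 0,"dz": -115,"rx": 0,"ry": 0,"rz": 0}]'

```text
clock: 8.32
ee_pos: [0.4909, 0.1985, 0.2068]
orientation: [0.995, 0.097, 0.001, -0.0]
force: [0.5, -0.2, 0.5]
width: 0.0912
grip_force: 0.0
```

```bash
python3 rel.py .5918 .1152 .2 1.765
```

```text
d [ 83.  101.1   6.9] rot [ 5.000e-02 -6.000e-02 -9.005e+01] F [ 0.5 -0.2  0.5] pos [0.4909 0.1985 0.2068] w 0.0912454393909804 t 8.325
```

Request:
send_rows --moves '[{"dx": 10,"dy": 12,"dz": 0,"rx": 0,"ry": 0,"rz": -9},{"dx": 25,"dy": 30,"dz": 0,"rx": 0,"ry": 0,"rz": -18},{"dx": 45,"dy": 55,"dz": 0,"rx": 0,"ry": 0,"rz": -27},{"dx": 65,"dy": 80,"dz": 0,"rx": 0,"ry": 0,"rz": -36},{"dx": 83,"dy": 101,"dz": 0,"rx": 0,"ry": 0,"rz": -45}]'

```text
clock: 8.95
ee_pos: [0.5925, 0.1144, 0.2057]
orientation: [0.881, 0.472, 0.0, 0.0]
force: [0.7, 0.6, -0.3]
width: 0.0912
grip_force: 0.0
```

Request:
send_rows --moves '[{"dx": 0,"dy": 0,"dz": 0,"rx": 0,"ry": 0,"rz": -10},{"dx": 0,"dy": 0,"dz": 0,"rx": 0,"ry": 0,"rz": -20},{"dx": 0,"dy": 0,"dz": 0,"rx": 0,"ry": 0,"rz": -30},{"dx": 0,"dy": 0,"dz": 0,"rx": 0,"ry": 0,"rz": -39},{"dx": 0,"dy": 0,"dz": 0,"rx": 0,"ry": 0,"rz": -45}]'

```text
clock: 9.57
ee_pos: [0.5916, 0.1152, 0.2057]
orientation: [0.634, 0.773, 0.0, 0.0]
force: [-0.1, -0.3, -1.2]
width: 0.0911
grip_force: 0.0
```

```bash
python3 rel.py .5918 .1152 .118 1.765; python3 - <<'E'
from h import *
a=snap('top','top2')['img'];b=snap('side','side2')['img']
c=np.hstack([cv2.resize(x,(400,400),interpolation=2) for x in (a[160:260,205:305],b[120:250,250:380])])
cv2.imwrite('pics/c2.png',c[...,::-1])
E
```

```text
d [-0.   0.1 87.7] rot [0.02 0.   0.19] F [-0.1 -0.3 -1.2] pos [0.5916 0.1152 0.2057] w 0.09106615198674962 t 9.575
```

View pics/c2.png

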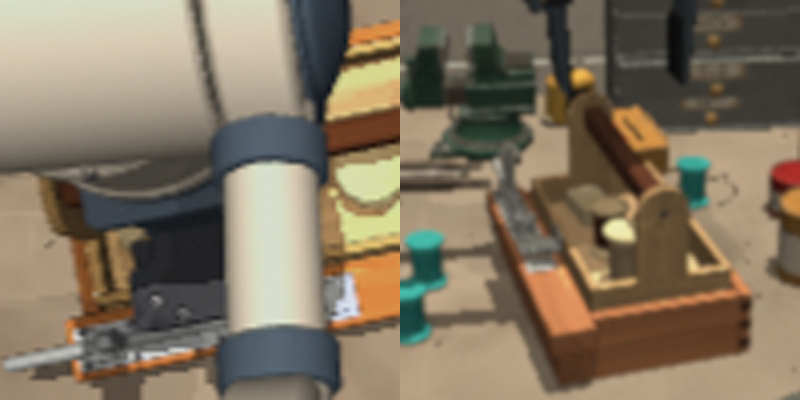

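The top view shows the bolt rod now sticking out on the left at crop (0–80,355). In the side view the fingers (565,50) and (685,50) straddle the bar, so I'll descend.

Request:
send_rows --moves '[{"dx": 0,"dy": 0,"dz": 20,"rx": 0,"ry": 0,"rz": 0},{"dx": 0,"dy": 0,"dz": 45,"rx": 0,"ry": 0,"rz": 0},{"dx": 0,"dy": 0,"dz": 68,"rx": 0,"ry": 0,"rz": 0},{"dx": 0,"dy": 0,"dz": 82,"rx": 0,"ry": 0,"rz": 0},{"dx": 0,"dy": 0,"dz": 88,"rx": 0,"ry": 0,"rz": 0}]'

```text
clock: 10.3
ee_pos: [0.5916, 0.1152, 0.1166]
orientation: [0.636, 0.772, -0.0, -0.0]
force: [0.6, 0.4, -0.1]
width: 0.091
grip_force: 0.0
```

Request:
send_rows --moves '[{"dx": 0,"dy": 0,"dz": 0,"rx": 0,"ry": 0,"rz": 0},{"dx": 0,"dy": 0,"dz": 0,"rx": 0,"ry": 0,"rz": 0},{"dx": 0,"dy": 0,"dz": 0,"rx": 0,"ry": 0,"rz": 0},{"dx": 0,"dy": 0,"dz": 0,"rx": 0,"ry": 0,"rz": 0},{"dx": 0,"dy": 0,"dz": 0,"rx": 0,"ry": 0,"rz": 0}]' --jaw 1 --newtons 10

```text
clock: 10.92
ee_pos: [0.5917, 0.1152, 0.1171]
orientation: [0.636, 0.772, 0.0, 0.0]
force: [1.1, -0.1, -0.3]
width: 0.0442
grip_force: 0.0
```

Request:
send_rows --moves '[{"dx": 0,"dy": 0,"dz": 0,"rx": 0,"ry": 0,"rz": 0},{"dx": 0,"dy": 0,"dz": 0,"rx": 0,"ry": 0,"rz": 0},{"dx": 0,"dy": 0,"dz": 0,"rx": 0,"ry": 0,"rz": 0},{"dx": 0,"dy": 0,"dz": 0,"rx": 0,"ry": 0,"rz": 0},{"dx": 0,"dy": 0,"dz": 0,"rx": 0,"ry": 0,"rz": 0}]'

```text
clock: 11.55
ee_pos: [0.5917, 0.1152, 0.1168]
orientation: [0.636, 0.772, -0.0, -0.0]
force: [2.4, -0.4, -2.7]
width: 0.0177
grip_force: 10.0
```

Request:
send_rows --moves '[{"dx": 0,"dy": 0,"dz": 0,"rx": 0,"ry": 0,"rz": 0},{"dx": 0,"dy": 0,"dz": 0,"rx": 0,"ry": 0,"rz": 0},{"dx": 0,"dy": 0,"dz": 0,"rx": 0,"ry": 0,"rz": 0},{"dx": 0,"dy": 0,"dz": -1,"rx": 0,"ry": 0,"rz": 0},{"dx": 0,"dy": 0,"dz": -2,"rx": 0,"ry": 0,"rz": 0}]' --jaw 1 --newtons 55

```text
clock: 12.18
ee_pos: [0.5915, 0.1152, 0.1188]
orientation: [0.636, 0.772, -0.0, -0.0]
force: [2.1, 0.0, -7.1]
width: 0.0178
grip_force: 55.0
```

Request:
send_rows --moves '[{"dx": 0,"dy": 0,"dz": -1,"rx": 0,"ry": 0,"rz": 0},{"dx": 0,"dy": 0,"dz": -2,"rx": 0,"ry": 0,"rz": 0},{"dx": 0,"dy": 0,"dz": -4,"rx": 0,"ry": 0,"rz": 0},{"dx": 0,"dy": 0,"dz": -6,"rx": 0,"ry": 0,"rz": 0},{"dx": 0,"dy": 0,"dz": -8,"rx": 0,"ry": 0,"rz": 0}]'

```text
clock: 12.8
ee_pos: [0.5916, 0.1152, 0.1271]
orientation: [0.636, 0.772, -0.0, -0.0]
force: [-0.2, 0.8, -6.5]
width: 0.0177
grip_force: 55.0
```

```bash
python3 rel.py .5918 .1152 .118 1.765; python3 -c "
from h import *;s=arm.get_state();print(s['wrist_torque'],s['orientation'])"
```

```text
d [-0.   0.2  9.1] rot [-0.01 -0.   -0.05] F [-0.2  0.8 -6.5] pos [0.5916 0.1152 0.1271] w 0.017660274017377863 t 12.8
[ 0.03630443 -0.14982807  0.04325186] [ 6.35579705e-01  7.72035252e-01 -6.85476451e-05 -6.56437845e-05]
```

It lifts freely with a load of about 6.5 N. I'll raise it smoothly to 115 mm in total.

Request:
send_rows --moves '[{"dx": 0,"dy": 0,"dz": -3,"rx": 0,"ry": 0,"rz": 0},{"dx": 0,"dy": 0,"dz": -8,"rx": 0,"ry": 0,"rz": 0},{"dx": 0,"dy": 0,"dz": -14,"rx": 0,"ry": 0,"rz": 0},{"dx": 0,"dy": 0,"dz": -20,"rx": 0,"ry": 0,"rz": 0},{"dx": 0,"dy": 0,"dz": -26,"rx": 0,"ry": 0,"rz": 0}]'

```text
clock: 13.42
ee_pos: [0.5917, 0.1152, 0.1534]
orientation: [0.636, 0.772, 0.0, 0.0]
force: [-0.7, 0.1, -6.3]
width: 0.0175
grip_force: 55.0
```

Request:
send_rows --moves '[{"dx": 0,"dy": 0,"dz": -7,"rx": 0,"ry": 0,"rz": 0},{"dx": 0,"dy": 0,"dz": -15,"rx": 0,"ry": 0,"rz": 0},{"dx": 0,"dy": 0,"dz": -23,"rx": 0,"ry": 0,"rz": 0},{"dx": 0,"dy": 0,"dz": -31,"rx": 0,"ry": 0,"rz": 0},{"dx": 0,"dy": 0,"dz": -39,"rx": 0,"ry": 0,"rz": 0}]'

```text
clock: 14.05
ee_pos: [0.5917, 0.1152, 0.1925]
orientation: [0.636, 0.772, 0.0, 0.0]
force: [0.0, -0.2, -6.1]
width: 0.0176
grip_force: 55.0
```

Request:
send_rows --moves '[{"dx": 0,"dy": 0,"dz": -8,"rx": 0,"ry": 0,"rz": 0},{"dx": 0,"dy": 0,"dz": -16,"rx": 0,"ry": 0,"rz": 0},{"dx": 0,"dy": 0,"dz": -24,"rx": 0,"ry": 0,"rz": 0},{"dx": 0,"dy": 0,"dz": -31,"rx": 0,"ry": 0,"rz": 0},{"dx": 0,"dy": 0,"dz": -37,"rx": 0,"ry": 0,"rz": 0}]'

```text
clock: 14.68
ee_pos: [0.5917, 0.1152, 0.2294]
orientation: [0.636, 0.772, 0.0, 0.0]
force: [0.3, -0.7, -5.9]
width: 0.0178
grip_force: 55.0
```

Request:
send_rows --moves '[{"dx": 0,"dy": 0,"dz": -2,"rx": 0,"ry": 0,"rz": 0},{"dx": 0,"dy": 0,"dz": -3,"rx": 0,"ry": 0,"rz": 0},{"dx": 0,"dy": 0,"dz": -3,"rx": 0,"ry": 0,"rz": 0},{"dx": 0,"dy": 0,"dz": -3,"rx": 0,"ry": 0,"rz": 0},{"dx": 0,"dy": 0,"dz": -3,"rx": 0,"ry": 0,"rz": 0}]'

```text
clock: 15.3
ee_pos: [0.5916, 0.1152, 0.2318]
orientation: [0.636, 0.772, -0.0, -0.0]
force: [-0.7, 0.2, -6.5]
width: 0.0177
grip_force: 55.0
```

```bash
python3 rel.py .5918 .1152 .232 1.765; python3 - <<'E'
from h import *
a=snap('top','top3')['img'];b=snap('side','side3')['img']
c=np.hstack([cv2.resize(x,(400,400),interpolation=2) for x in (a[140:270,195:325],b[100:250,240:390])])
cv2.imwrite('pics/c3.png',c[...,::-1])
E
```

```text
d [-0.   0.2 -0.2] rot [-0.01 -0.   -0.05] F [-0.7  0.2 -6.5] pos [0.5916 0.1152 0.2318] w 0.01774032379501758 t 15.3
```

View pics/c3.png

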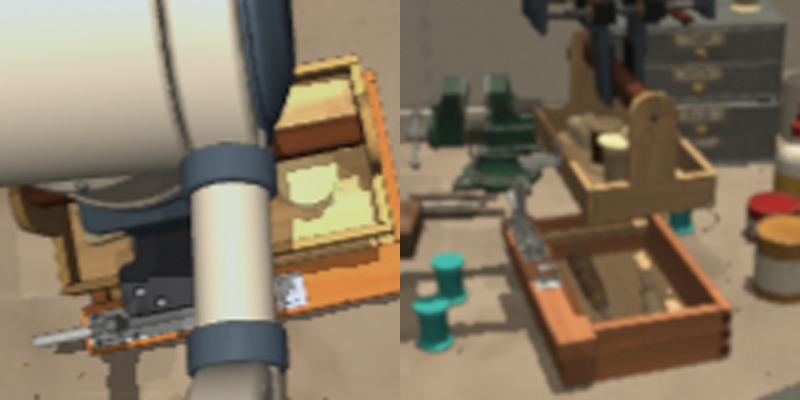

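The side view shows the tray hanging level above the open box: its lower front edge is at crop (590,218), the spools are standing at (612,150), and the awls are uncovered at (588,280) and (650,300). The bolt is fully back.

```bash
python3 -c "
from bench import job;print(job.job_done())"
```

```text
the job is handed in; nothing more can be done
None
```

I drew the bolt 55 mm back to its stop, then lifted the tray straight up by its handle. The arm is holding it level and still with its bottom about 10 cm above the rim and the awls uncovered; the job is handed in.

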